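Post the seized phone into the evidence deposit box

ROBOT

A 6-joint arm with a two-finger parallel gripper is mounted at the origin on the work surface. World frame = base frame: x ahead of the robot, y to its left, z up, the work surface at z = 0. Lengths are in m, angles in rad, forces in N, time in s.
With the tool pointing down it reaches from about 0.4 to 0.825 m from the base axis. Payload 7 kg.
Tool frame: the origin (TCP) lies on the centre line of the jaws, within the pads' length; the fingertips stand 22 mm ahead of it and the grasp point (between the pads) lies 3 mm ahead of it; z points along the fingers, y is the line along which they close (so a half turn about z gives the same grasp; the last joint's range is limited). The gripper opens to 88 mm and grips with 3 to 60 N. Pads are 19 mm wide; open, the fingers measure 130 mm over their backs; the gripper's body (78 mm by 193 mm) begins 47 mm behind the grasp point.
Start: joints at [1.395, 0.359, 0.012, 0, -1.224, -0.288], TCP at [0.302, 0.604, 0.249] pointing down, gripper open.
Joint ranges: [-3.07, 3.07], [-1.43, 2.12], [-1.02, 1.25], [-3.03, 1.67], [-3.05, -0], [-3.03, 3.03]. Speed limits (rad/s): [2.39, 2.39, 3.01, 3.14, 3.14, 3.14].

INTERFACE

Orientations are given as [roll, pitch, yaw] about the fixed x, y, z axes, in that order (R = Rz(yaw) Ry(pitch) Rx(roll)).
In Python, from station import monitor, viewer, order gives the robot as it stands. The module is installed in compiled form; this text tells all that it offers.
- The arm moves only by the tool servo_tool, never from a script. Its argument "targets" is a list of rows, each an object with "angular": the turn, a rotation vector about the tool's x, y, z in degrees, a list of three; "xyz": the shift along the tool's x, y, z in cm, a list of three; "claw": the finger opening in cm, from 0 to 8.76. A call has 1 to 20 rows; each row shifts and turns the commanded pose from where the row before left it, along the tool's axes as they then stand; what a row does not reach is not made up. A row lasts 1/10 s, in which the tool goes at most 50 mm and 8.59 degrees, less where a joint would pass 70% of its speed; a pose out of reach is approached as far as the arm can. A call is refused whole if a number of a shift passes 5 or a number of a turn 8.59, either way. A call with a gripper value outside its range is refused whole. The fingers move at their own pace and stop on an object; "force" is the grip in N (left out, the last holds). Time passes only in rows, so rows that do not move let the fingers close. It gives the time, the measured TCP pose, the force, the opening and the grip force at its end, in the units of the state.
- monitor.get_state(): the state, without advancing time (a new reading comes with each control period).
- viewer.grab_frame(name): name is "scene" or "top" or "wrist"; returns a dict with "color" (480x640x3 uint8, blue, green, red), "fovy" (degrees; the focal length in pixels is half the picture's height over the tangent of half this angle, whatever the lens; pixels are square), "cx", "cy" (the principal point, pixels), "k1" (the pictures are not rectified: a ray, as slopes to the right and down, at radius r is drawn at 1 + k1 r^2 times it, then the intrinsics apply), "R" (3x3) and "t" (3): a world point X has camera coordinates R X + t. Camera axes: x right, y down, z forward; pixel columns grow to the right and rows downward; lengths in m; the calibration is good to about 2 mm. A picture is of the moment at which its call begins. There is no depth.
- order.job_done(): hands the job in; it is judged then, once.
The state is a dict: "t": time; "q": joint angles; "qd": joint speeds; "joint_efforts": joint torques, N m; "eef_pos": TCP position; "ee_rot": TCP orientation; "force": force on the tool from outside, world axes, zero at the start; "moment": the same for the moment, N m; "width": finger opening in m; "gripper_force": force on a finger pad.
Only numpy, scipy, OpenCV 4.12 (cv2) and the standard library are available. Lean on these libraries where they do the work, as an engineer would, in place of code of your own. Each camera call takes 0.05 s, during which the arm holds its last target. There are 200 camera calls.

TASK

Take the phone in the red case out of the rack and post it, narrow end down, through the slot in the top of the grey evidence deposit box, so that it ends up wholly inside. Guide it well into the slot before you let go rather than dropping it in from above, and leave the blue and the black phone standing in the rack.

Things in the scene. Friction and masses are not known exactly. Their poses are not given: they have to be found in the camera images.
- red_phone: Phone in a red case, 12 mm thick (its x), 70 mm wide (its y), 140 mm tall (its z), about 0.19 kg; dark screen on its +x face; origin at its centre. It stands upright in one of three bays of a fixed plywood rack, in any order; the bays form a row along the phones' y, 92 mm centre to centre. The upper 100 mm of a phone stands free above the rack's walls. The rack may be on the left or the right.
- blue_phone: Phone of the same size in a blue case, same axes and origin, standing in another bay of the rack. The rack: base plate 90 mm (x) by 290 mm (y), 12 mm thick; low walls 10 mm thick along the phones' faces, rising to 52 mm above the desk; channel 17 mm wide, so a phone may lean slightly.
- black_phone: Phone of the same size in a black case, same axes and origin, standing in another bay of the rack.
- deposit_box: Fixed grey steel box, 180 (x) x 200 (y) x 180 mm high; origin: centre of its underside. Slot amid its top (x=y=0): 26 mm along x, 90 mm along y. Yellow 45 degree lips form a funnel round it, 14 mm above the top, mouth about 50 x 114 mm. Under it a light black sprung flap swings down under less than 1 N; once let go the phone falls freely. Inside, 166 mm deep. Across the desk from the rack.

How it is judged:
By the outcome, as a careful person would: the job done as asked, in the order asked, and still so for the second after the job is handed in, with the robot touching nothing.
It also fails if it takes over 48 s, if anything falls off the work surface, if the arm or the gripper's body presses on something with over 40 N, if the wrist force passes 120 N, or if a joint passes its speed limit or range.

## Working session

There is one attempt and no reset: what is moved stays moved. The work goes in short steps, Python scripts to look and compute and a tool call to move; the robot and the scene stay as the last step left them, time stands still between calls to the robot, and variables do not carry over. Pictures are saved under pics/ and viewed, at most 10 in all, crops included, and the job is handed in when it is done.

Besides the shell and the picture viewer there is one more tool, called after "Request:" in YAML: its name, and indented under it one key for each argument. servo_tool: Moves the arm, as the interface text tells. Its arguments: {"type":"object","properties":{"targets":{"type":"array"},"force":{"type":"number"}},"required":["targets"]}

```bash
mkdir -p pics
cat > h.py <<'E'
import numpy as np, cv2, pickle
from station import monitor, viewer, order
from scipy.spatial.transform import Rotation as Ro
def grab(n,f):
    d=viewer.grab_frame(n); cv2.imwrite(f'pics/{f}.png',d['color']); pickle.dump(d,open(f'{f}.pkl','wb')); return d
def K(d):
    f=240/np.tan(np.radians(d['fovy'])/2); return np.array([[f,0,d['cx']],[0,f,d['cy']],[0,0,1]])
def ray(d,uv):
    p=cv2.undistortPointsIter if 0 else None
    k=K(d); x=(np.array(uv,float)-[d['cx'],d['cy']])/k[0,0]; r=x.copy()
    for _ in range(30): r=x/(1+d['k1']*(r@r))
    R=np.array(d['R']);t=np.array(d['t']); return -R.T@t, R.T@np.array([r[0],r[1],1])
def onz(d,uv,z):
    c,v=ray(d,uv); return c+v*(z-c[2])/v[2]
def proj(d,X):
    p=np.array(d['R'])@np.array(X,float)+np.array(d['t']); r=p[:2]/p[2]; r=r*(1+d['k1']*(r@r)); return r*K(d)[0,0]+[d['cx'],d['cy']]
E
python3 - <<'E'
from h import *
a=grab('scene','scene0');b=grab('top','top0')
for d in(a,b): print(d['fovy'],d['k1'],d['cx'],d['cy'],np.round(-np.array(d['R']).T@d['t'],3),np.round(d['R'],2).tolist())
s=monitor.get_state();print(s)
E
```

```text
49.78592499890677 -0.11557387015603353 318.6959761826829 243.8476310183641 [ 1.166 -0.384  0.661] [[0.5, 0.87, -0.02], [0.53, -0.33, -0.79], [-0.69, 0.38, -0.62]]
50.10391464337169 -0.042618152282240127 318.36429336086087 239.7093926383712 [0.317 0.004 1.231] [[0.02, -1.0, 0.03], [-0.99, -0.03, -0.16], [0.16, -0.03, -0.99]]
{'t': 0.1, 'q': array([ 1.39512367e+00,  3.59351433e-01,  1.11556787e-02, -2.58611893e-04,
       -1.22410306e+00, -2.88087341e-01]), 'qd': array([-1.45373270e-03, -2.24927861e-03,  1.53215012e-03,  5.77413959e-04,
       -8.20323058e-05,  1.16118701e-03]), 'joint_efforts': array([-9.62793092e-04, -5.84160590e+01,  2.93751991e+01,  7.01553985e+00,
        1.02136118e-02, -5.91985963e-05]), 'eef_pos': array([0.30180264, 0.60332993, 0.24770422]), 'ee_rot': array([ 3.14008301e+00, -1.93813845e-04, -4.63847908e-01]), 'force': array([-0.18125084, -0.6463483 , -1.04763895]), 'moment': array([-0.00383234,  0.0022285 , -0.0260841 ]), 'gripper_force': 0.0, 'width': 0.08752016435100625}
```

View pics/scene0.png

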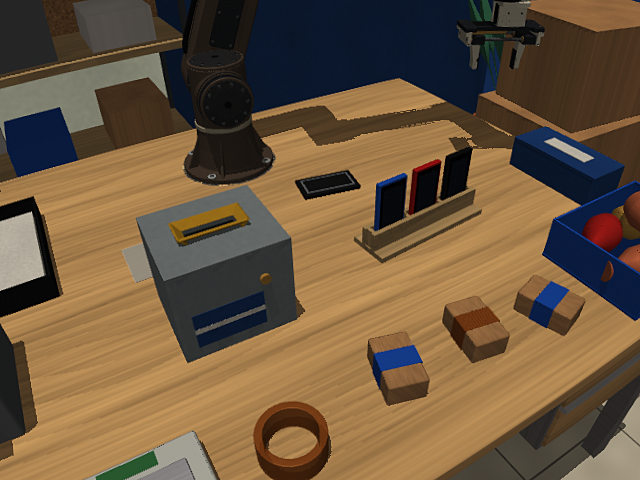

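View pics/top0.png

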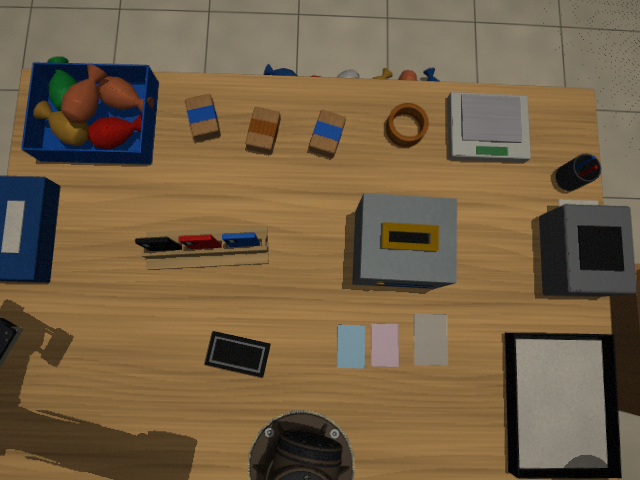

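The scene view shows the order blue (392,200), red (425,187), black (457,173), with the box on the robot's right. In the top view the red phone is at about (200,241) and the slot at about (410,237).

```bash
cat > m.py <<'E'
from h import *
d=pickle.load(open('top0.pkl','rb')); s=pickle.load(open('scene0.pkl','rb'))
def big(d,lo,hi,roi):
    h=cv2.cvtColor(d['color'],cv2.COLOR_BGR2HSV); m=cv2.inRange(h,lo,hi)
    if lo[0]==0: m|=cv2.inRange(h,(172,lo[1],lo[2]),(180,255,255))
    z=np.zeros_like(m); x0,y0,x1,y1=roi; z[y0:y1,x0:x1]=m[y0:y1,x0:x1]
    return max(cv2.findContours(z,cv2.RETR_EXTERNAL,cv2.CHAIN_APPROX_NONE)[0],key=cv2.contourArea)
def rect(c): return cv2.boxPoints(cv2.minAreaRect(c))
def world(d,b,z): return np.array([onz(d,p,z) for p in b])
def rep(n,W):
    e=W[1:3]-W[:2]; L=np.linalg.norm(e,axis=1); v=e[np.argmax(L)]
    print(n,'ctr',W.mean(0).round(4),'sides',L.round(4),'yaw of long axis from y (deg)',np.degrees(np.arctan2(-v[0],v[1])).round(2))
y=big(d,(18,100,60),(35,255,255),(370,205,450,265)); rep('yellow@.194',world(d,rect(y),.194))
for n,lo,hi in(('red',(0,120,50),(7,255,255)),('blue',(105,120,50),(125,255,255))):
    c=big(d,lo,hi,(130,215,275,275)); print(n,rect(c).round(1).tolist()); rep(n+'@.152',world(d,rect(c),.152))
ys=big(s,(18,100,60),(35,255,255),(150,190,270,260)); rep('scene yellow',world(s,rect(ys),.194))
rs=big(s,(0,120,50),(7,255,255),(400,140,450,230)); q=rs[:,0,:]
for n,p in(('TL',q[np.argmin(q.sum(1))]),('TR',q[np.argmax(q[:,0]-q[:,1])])): print(n,p,onz(s,p,.152).round(4))
t=cv2.resize(d['color'][215:285,125:285],None,fx=5,fy=5,interpolation=cv2.INTER_CUBIC); cv2.imwrite('pics/c1.png',t[:600,:800])
t=np.hstack([cv2.resize(d['color'][205:265,370:450],(400,300),interpolation=cv2.INTER_CUBIC),cv2.resize(s['color'][145:235,370:490],(400,300),interpolation=cv2.INTER_CUBIC)])
cv2.imwrite('pics/c2.png',t)
E
python3 m.py
```

```text
yellow@.194 ctr [ 0.5015 -0.2125  0.194 ] sides [0.0551 0.1199] yaw of long axis from y (deg) 178.45
red [[178.39999389648438, 242.60000610351562], [179.60000610351562, 231.5], [221.1999969482422, 236.3000030517578], [220.0, 247.3000030517578]]
red@.152 ctr [0.4895 0.2273 0.152 ] sides [0.0239 0.0892] yaw of long axis from y (deg) 174.98
blue [[221.8000030517578, 233.5], [255.8000030517578, 232.1999969482422], [256.0, 237.89999389648438], [222.10000610351562, 239.3000030517578]]
blue@.152 ctr [0.4998 0.1447 0.152 ] sides [0.0722 0.0124] yaw of long axis from y (deg) -176.07
scene yellow ctr [ 0.5084 -0.214   0.194 ] sides [0.1288 0.0726] yaw of long axis from y (deg) -0.69
TL [414 168] [0.4882 0.2105 0.152 ]
TR [440 161] [0.4935 0.2727 0.152 ]
```

View pics/c1.png

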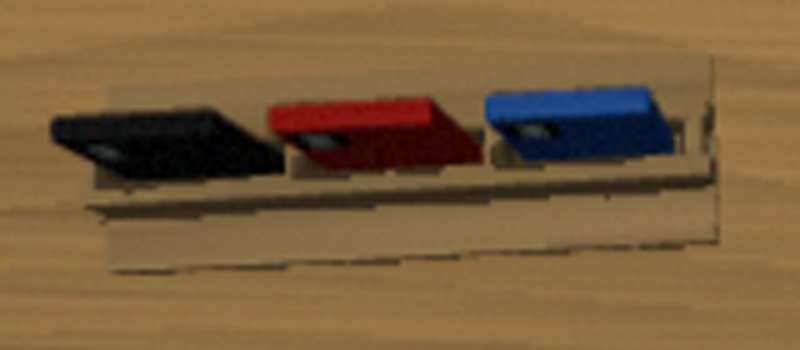

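View pics/c2.png

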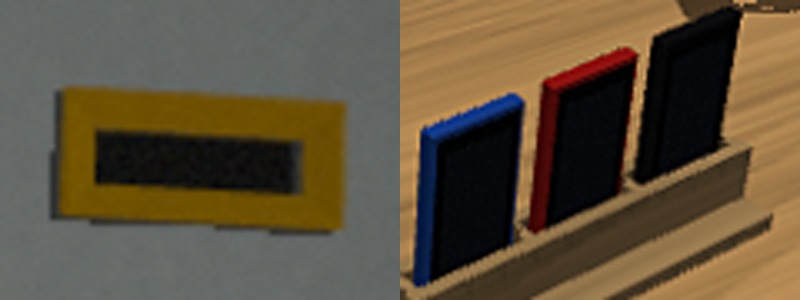

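Crops: the red top face has corners near (268,106), (430,97), (440,122), (272,133), and the slot is a dark rectangle near (95,130)–(300,194). Next I compute the points from these.

```bash
cat > m2.py <<'E'
from m import *
print('----')
h=cv2.cvtColor(d['color'],cv2.COLOR_BGR2HSV)
print('V red col', h[230:252,195,2])
c=big(d,(0,120,150),(7,255,255),(130,215,275,275)); rep('redtop',world(d,rect(c),.152))
W=np.array([onz(d,np.array(p)/5+[124.6,214.6],.152) for p in((268,106),(430,97),(440,122),(272,133))]); rep('redman',W)
W=np.array([onz(d,np.array(p)/5+[124.6,214.6],.012) for p in((112,271),(718,242))]); print('base edge',W.round(4),np.linalg.norm(W[1]-W[0]),np.degrees(np.arctan2(-(W[0]-W[1])[0],(W[0]-W[1])[1])))
W=np.array([onz(d,np.array(p)/5+[369.6,204.6],.18) for p in((95,130),(302,140),(300,194),(95,184))]); rep('slot.18',W)
# box top corners, grey
W=np.array([onz(s,np.array(p)/np.array([400/120,300/90])+[370-.4,145-.4],.152) for p in((540,75),(627,47),(637,57),(553,88))]-np.array([400/(400/120),0])*1); rep('scene redtop',W)
E
python3 m2.py | sed -n '/----/,$p'
```

```text
----
V red col [135 135 135 134 131 127 129 133 134 136  86  53  47  35  45  48  47  47
  48  60 110 123]Traceback (most recent call last):
  File "m2.py", line 5, in <module>
    c=big(d,(0,120,150),(7,255,255),(130,215,275,275)); rep('redtop',world(d,rect(c),.152))
  File "m.py", line 7, in big
    return max(cv2.findContours(z,cv2.RETR_EXTERNAL,cv2.CHAIN_APPROX_NONE)[0],key=cv2.contourArea)
ValueError: max() iterable argument is empty
```

```bash
sed -i 's/(0,120,150)/(0,120,95)/' m2.py; python3 m2.py | sed -n '/----/,$p'
```

```text
----
V red col [135 135 135 134 131 127 129 133 134 136  86  53  47  35  45  48  47  47
  48  60 110 123]
redtop ctr [0.4935 0.2387 0.152 ] sides [0.0661 0.0105] yaw of long axis from y (deg) -175.18
redman ctr [0.4934 0.2374 0.152 ] sides [0.0687 0.0117] yaw of long axis from y (deg) -175.18
base edge [[0.4378 0.3772 0.012 ]
 [0.4594 0.0903 0.012 ]] 0.28765908099095966 4.309999427058881
slot.18 ctr [ 0.5022 -0.2136  0.18  ] sides [0.0875 0.023 ] yaw of long axis from y (deg) 178.83Traceback (most recent call last):
  File "m2.py", line 10, in <module>
    W=np.array([onz(s,np.array(p)/np.array([400/120,300/90])+[370-.4,145-.4],.152) for p in((540,75),(627,47),(637,57),(553,88))]-np.array([400/(400/120),0])*1); rep('scene redtop',W)
               ~~~~~~~~~~~~~~~~~~~~~~~~~~~~~~~~~~~~~~~~~~~~~~~~~~~~~~~~~~~~~~~~~~~~~~~~~~~~~~~~~~~~~~~~~~~~~~~~~~~~~~~~~~~~~~~~~~^~~~~~~~~~~~~~~~~~~~~~~~~~~~~~
ValueError: operands could not be broadcast together with shapes (4,3) (2,)
```

Request:
servo_tool:
  targets:
    - {"angular":[0,0,7.38],"xyz":[0,0,0],"claw":8.76}
    - {"angular":[0,0,7.38],"xyz":[0,0,0],"claw":8.76}
    - {"angular":[0,0,7.38],"xyz":[0,0,0],"claw":8.76}
    - {"angular":[0,0,7.38],"xyz":[0,0,0],"claw":8.76}
    - {"angular":[0,0,7.38],"xyz":[0,0,0],"claw":8.76}
    - {"angular":[0,0,7.38],"xyz":[0,0,0],"claw":8.76}
    - {"angular":[0,0,7.38],"xyz":[0,0,0],"claw":8.76}
    - {"angular":[0,0,7.38],"xyz":[0,0,0],"claw":8.76}
    - {"angular":[0,0,0],"xyz":[0,0,0],"claw":8.76}

```text
t: 1.0
eef_pos: [0.3018, 0.6034, 0.248]
ee_rot: [3.141, -0.001, -1.496]
force: [-0.7, 0.6, -0.4]
width: 0.0878
gripper_force: 0.0
```

```bash
cat >> h.py <<'E'
def delta(X,yaw):
    s=monitor.get_state(); R=Ro.from_euler('xyz',s['ee_rot']); T=Ro.from_euler('xyz',[180,0,yaw],degrees=True)
    print('t',round(s['t'],2),'pos',s['eef_pos'].round(4),'rpy',np.degrees(s['ee_rot']).round(2),'w',s['width'],'g',s['gripper_force'],'F',s['force'].round(2))
    print('turn deg',np.degrees((R.inv()*T).as_rotvec()).round(2),'shift cm',(100*R.inv().apply(np.array(X)-s['eef_pos'])).round(2))
E
python3 -c "
from h import *
delta([.4935,.238,.248],-85.6)"
```

```text
t 1.0 pos [0.3018 0.6034 0.248 ] rpy [ 1.7998e+02 -5.0000e-02 -8.5720e+01] w 0.08776982218869904 g 0.0 F [-0.67  0.64 -0.43]
turn deg [ 0.02 -0.05 -0.12] shift cm [ 3.787e+01 -1.639e+01  3.000e-02]
```

Request:
servo_tool:
  targets:
    - {"angular":[0,0,0],"xyz":[1.9,-0.82,0],"claw":8.76}
    - {"angular":[0,0,0],"xyz":[3.0,-1.3,0],"claw":8.76}
    - {"angular":[0,0,0],"xyz":[3.0,-1.3,0],"claw":8.76}
    - {"angular":[0,0,0],"xyz":[3.0,-1.3,0],"claw":8.76}
    - {"angular":[0,0,0],"xyz":[3.0,-1.3,0],"claw":8.76}
    - {"angular":[0,0,0],"xyz":[3.0,-1.3,0],"claw":8.76}
    - {"angular":[0,0,0],"xyz":[3.0,-1.3,0],"claw":8.76}
    - {"angular":[0,0,0],"xyz":[3.0,-1.3,0],"claw":8.76}
    - {"angular":[0,0,0],"xyz":[3.0,-1.3,0],"claw":8.76}
    - {"angular":[0,0,0],"xyz":[3.0,-1.3,0],"claw":8.76}
    - {"angular":[0,0,0],"xyz":[3.0,-1.3,0],"claw":8.76}
    - {"angular":[0,0,0],"xyz":[3.0,-1.3,0],"claw":8.76}
    - {"angular":[0,0,0],"xyz":[3.0,-1.27,0],"claw":8.76}
    - {"angular":[0,0,0],"xyz":[0,0,0],"claw":8.76}
    - {"angular":[0,0,0],"xyz":[0,0,0],"claw":8.76}

```text
t: 2.5
eef_pos: [0.4945, 0.2371, 0.2486]
ee_rot: [3.142, 0.0, -1.494]
force: [1.4, -0.2, 0.1]
width: 0.0876
gripper_force: 0.0
```

```bash
python3 -c "
from h import *
delta([.4935,.238,.130],-85.6)
d=grab('wrist','w1'); print(-np.array(d['R']).T@d['t'])
h=cv2.cvtColor(d['color'],cv2.COLOR_BGR2HSV); m=cv2.inRange(h,(0,120,40),(8,255,255))|cv2.inRange(h,(172,120,40),(180,255,255))
c=max(cv2.findContours(m,cv2.RETR_EXTERNAL,cv2.CHAIN_APPROX_NONE)[0],key=cv2.contourArea)
b=cv2.boxPoints(cv2.minAreaRect(c)); print(b.round(), np.array([onz(d,p,.152) for p in b]).round(4))"
```

```text
t 2.5 pos [0.4945 0.2371 0.2486] rpy [ 1.800e+02  1.000e-02 -8.558e+01] w 0.08762296223894042 g 0.0 F [ 1.37 -0.17  0.1 ]
turn deg [0.   0.01 0.02] shift cm [-0.1   0.09 11.86]
[0.50122051 0.15357206 0.38460282]
[[319. 298.]
 [319. 170.]
 [337. 170.]
 [337. 298.]] [[0.4981 0.2733 0.152 ]
 [0.5041 0.186  0.152 ]
 [0.4931 0.1851 0.152 ]
 [0.4857 0.2723 0.152 ]]
```

View pics/w1.png

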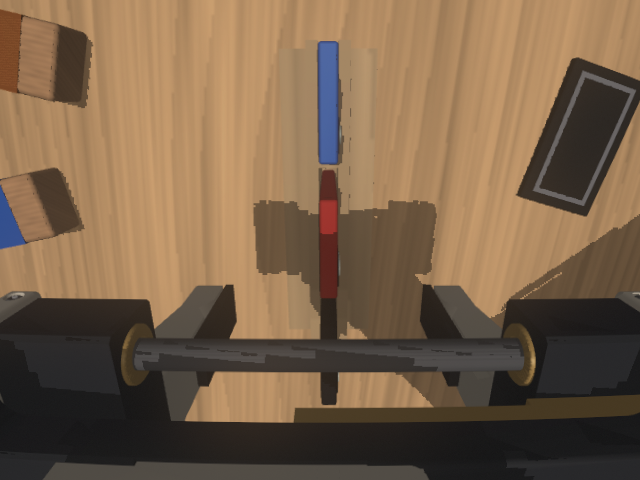

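The wrist view shows the red phone (cols 319–337, rows 170–298) midway between the fingers and parallel to them. It agrees with the earlier measurement (far end y 0.273), so I go down.

Request:
servo_tool:
  targets:
    - {"angular":[0,0,0],"xyz":[-0.1,0.05,1.0],"claw":8.76}
    - {"angular":[0,0,0],"xyz":[0,0,2.0],"claw":8.76}
    - {"angular":[0,0,0],"xyz":[0,0,2.0],"claw":8.76}
    - {"angular":[0,0,0],"xyz":[0,0,2.0],"claw":8.76}
    - {"angular":[0,0,0],"xyz":[0,0,2.0],"claw":8.76}
    - {"angular":[0,0,0],"xyz":[0,0,2.0],"claw":8.76}
    - {"angular":[0,0,0],"xyz":[0,0,0.85],"claw":8.76}
    - {"angular":[0,0,0],"xyz":[0,0,0],"claw":8.76}
    - {"angular":[0,0,0],"xyz":[0,0,0],"claw":3.0}
    - {"angular":[0,0,0],"xyz":[0,0,0],"claw":2.0}
    - {"angular":[0,0,0],"xyz":[0,0,0],"claw":1.0}
    - {"angular":[0,0,0],"xyz":[0,0,0],"claw":0}
    - {"angular":[0,0,0],"xyz":[0,0,0],"claw":0}
    - {"angular":[0,0,0],"xyz":[0,0,0],"claw":0}
    - {"angular":[0,0,0],"xyz":[0,0,0],"claw":0}
    - {"angular":[0,0,0],"xyz":[0,0,0],"claw":0}
  force: 20

```text
t: 4.15
eef_pos: [0.4938, 0.2392, 0.1301]
ee_rot: [-3.142, 0.0, -1.494]
force: [0.6, -0.2, -0.2]
width: 0.0294
gripper_force: 0.0
```

Request:
servo_tool:
  targets:
    - {"angular":[0,0,0],"xyz":[0,0,0],"claw":0}
    - {"angular":[0,0,0],"xyz":[0,0,0],"claw":0}
    - {"angular":[0,0,0],"xyz":[0,0,0],"claw":0}
    - {"angular":[0,0,0],"xyz":[0,0,0],"claw":0}
    - {"angular":[0,0,0],"xyz":[0,0,0],"claw":0}
    - {"angular":[0,0,0],"xyz":[0,0,0],"claw":0}
  force: 20

```text
t: 4.75
eef_pos: [0.4938, 0.2393, 0.13]
ee_rot: [3.142, -0.0, -1.494]
force: [0.3, 0.2, -1.6]
width: 0.0121
gripper_force: 20.0
```

Request:
servo_tool:
  targets:
    - {"angular":[0,0,0],"xyz":[0,0,-0.5],"claw":0}
    - {"angular":[0,0,0],"xyz":[0,0,-1.0],"claw":0}
    - {"angular":[0,0,0],"xyz":[0,0,-1.5],"claw":0}
    - {"angular":[0,0,0],"xyz":[0,0,-2],"claw":0}
    - {"angular":[0,0,0],"xyz":[0,0,-2],"claw":0}
    - {"angular":[0,0,0],"xyz":[0,0,-2],"claw":0}
    - {"angular":[0,0,0],"xyz":[0,0,-2],"claw":0}
    - {"angular":[0,0,0],"xyz":[0,0,-2],"claw":0}
    - {"angular":[0,0,0],"xyz":[0,0,-2],"claw":0}
    - {"angular":[0,0,0],"xyz":[0,0,-2],"claw":0}
    - {"angular":[0,0,0],"xyz":[0,0,-2],"claw":0}
    - {"angular":[0,0,0],"xyz":[0,0,-2],"claw":0}
    - {"angular":[0,0,0],"xyz":[0,0,-1],"claw":0}
    - {"angular":[0,0,0],"xyz":[0,0,0],"claw":0}
  force: 20

```text
t: 6.15
eef_pos: [0.4941, 0.2395, 0.3518]
ee_rot: [-3.139, 0.002, -1.494]
force: [-0.1, -0.3, -1.4]
width: 0.0117
gripper_force: 20.0
```

```bash
python3 -c "
from h import *
delta([.502,-.213,.35],-91.4)"
```

```text
t 6.15 pos [0.4941 0.2395 0.3518] rpy [-1.7987e+02  1.0000e-01 -8.5610e+01] w 0.01166713187215259 g 19.997247755527496 F [-0.08 -0.28 -1.4 ]
turn deg [-0.13  0.11  5.79] shift cm [45.18  2.68  0.1 ]
```

Request:
servo_tool:
  targets:
    - {"angular":[0,0,5.79],"xyz":[0,0,0],"claw":0}
    - {"angular":[0,0,0],"xyz":[1.0,0,0],"claw":0}
    - {"angular":[0,0,0],"xyz":[2.0,-0.1,0],"claw":0}
    - {"angular":[0,0,0],"xyz":[2.8,-0.12,0],"claw":0}
    - {"angular":[0,0,0],"xyz":[2.8,-0.12,0],"claw":0}
    - {"angular":[0,0,0],"xyz":[2.8,-0.12,0],"claw":0}
    - {"angular":[0,0,0],"xyz":[2.8,-0.12,0],"claw":0}
    - {"angular":[0,0,0],"xyz":[2.8,-0.12,0],"claw":0}
    - {"angular":[0,0,0],"xyz":[2.8,-0.12,0],"claw":0}
    - {"angular":[0,0,0],"xyz":[2.8,-0.12,0],"claw":0}
    - {"angular":[0,0,0],"xyz":[2.8,-0.12,0],"claw":0}
    - {"angular":[0,0,0],"xyz":[2.8,-0.12,0],"claw":0}
    - {"angular":[0,0,0],"xyz":[2.8,-0.12,0],"claw":0}
    - {"angular":[0,0,0],"xyz":[2.8,-0.12,0],"claw":0}
    - {"angular":[0,0,0],"xyz":[2.8,-0.12,0],"claw":0}
    - {"angular":[0,0,0],"xyz":[2.8,-0.12,0],"claw":0}
    - {"angular":[0,0,0],"xyz":[2.8,-0.12,0],"claw":0}
    - {"angular":[0,0,0],"xyz":[2.0,-0.1,0],"claw":0}
    - {"angular":[0,0,0],"xyz":[1.0,0,0],"claw":0}
    - {"angular":[0,0,0],"xyz":[0,0,0],"claw":0}
  force: 20

```text
t: 8.15
eef_pos: [0.5005, -0.2146, 0.3495]
ee_rot: [3.14, 0.0, -1.596]
force: [-0.4, 0.7, -2.1]
width: 0.0118
gripper_force: 20.0
```

```bash
python3 -c "
from h import *
delta([.502,-.213,.35],-91.4)
a=grab('scene','s2');b=grab('top','t2')
c1=cv2.resize(a['color'][100:300,110:310],(400,400));c2=cv2.resize(b['color'][170:290,340:460],(400,400))
cv2.imwrite('pics/p2.png',np.hstack([c1,c2]))"
```

```text
t 8.15 pos [ 0.5005 -0.2146  0.3495] rpy [179.93   0.   -91.46] w 0.0117617850054313 g 19.99711185693741 F [-0.38  0.66 -2.08]
turn deg [ 0.07  0.   -0.06] shift cm [-0.16 -0.14 -0.05]
```

View pics/p2.png

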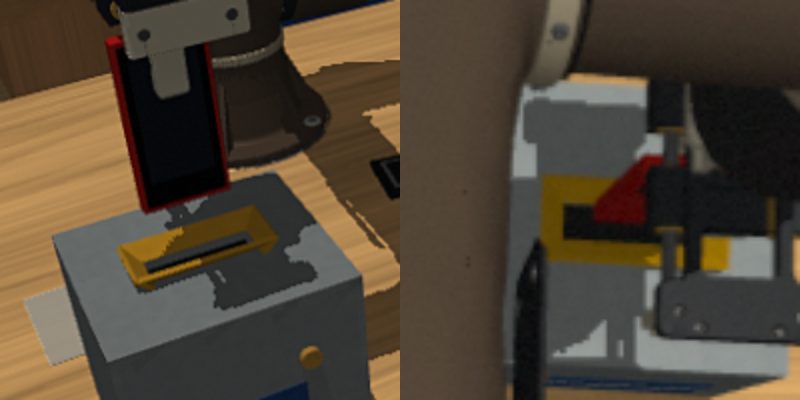

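The phone hangs upright above the funnel; in the scene its lower corners are near (183,206) and (224,194). I check those against projected expectations.

```bash
python3 -c "
from h import *
s=pickle.load(open('s2.pkl','rb'))
R=Ro.from_euler('z',-1.4,degrees=True)
for z in(.2315,.3715):
  for y in(-.035,.035):
    for x in (-.006,.006): print(z,y,x,proj(s,R.apply([x,y,0])+[.5005,-.2146,z]).round(1))
h=cv2.cvtColor(s['color'],cv2.COLOR_BGR2HSV);m=cv2.inRange(h,(0,120,40),(8,255,255))|cv2.inRange(h,(172,120,40),(180,255,255));m[:,:150]=0;m[230:]=0;m[:,240:]=0
q=np.argwhere(m)[:,::-1];print('BL',q[np.argmax(q[:,1])],'TL',q[np.argmin(q.sum(1))],'BR',q[np.argmax(q[:,0]*1+q[:,1]*.5)])
print('yellow corners @.194 pred:',[proj(s,R.apply([x,y,0])+[.502,-.213,.194]).round(1).tolist() for x,y in((.0275,-.06),(.0275,.06),(-.0275,.06),(-.0275,-.06))])
"
```

```text
0.2315 -0.035 -0.006 [180.6 205.1]
0.2315 -0.035 0.006 [182.9 209. ]
0.2315 0.035 -0.006 [223.7 192.3]
0.2315 0.035 0.006 [226.4 195.8]
0.3715 -0.035 -0.006 [162.4 120. ]
0.3715 -0.035 0.006 [164.6 123.2]
0.3715 0.035 -0.006 [210.8 108.4]
0.3715 0.035 0.006 [213.6 111.3]
BL [183 206] TL [163 119] BR [224 194]
yellow corners @.194 pred: [[176.9, 241.5], [250.4, 217.9], [237.6, 201.4], [167.1, 223.1]]
```

Request:
servo_tool:
  targets:
    - {"angular":[0,0,0],"xyz":[-0.15,-0.25,0],"claw":0}
    - {"angular":[0,0,0],"xyz":[0,0,0.8],"claw":0}
    - {"angular":[0,0,0],"xyz":[0,0,0.8],"claw":0}
    - {"angular":[0,0,0],"xyz":[0,0,0.8],"claw":0}
    - {"angular":[0,0,0],"xyz":[0,0,0.8],"claw":0}
    - {"angular":[0,0,0],"xyz":[0,0,0],"claw":0}
    - {"angular":[0,0,0],"xyz":[0,0,0],"claw":0}
  force: 25

```text
t: 8.95
eef_pos: [0.504, -0.2117, 0.3179]
ee_rot: [3.141, -0.0, -1.595]
force: [0.6, -0.3, -2.1]
width: 0.0115
gripper_force: 25.0
```

```bash
python3 -c "
from h import *
delta([.503,-.213,.239],-91.4)
a=grab('scene','s3');b=grab('wrist','w3')
c1=cv2.resize(a['color'][150:270,140:260],(400,400),interpolation=cv2.INTER_CUBIC);c2=cv2.resize(b['color'],(400,300))
cv2.imwrite('pics/p3.png',np.hstack([c1,cv2.copyMakeBorder(c2,0,100,0,0,0)]))
s=pickle.load(open('scene0.pkl','rb'));h=cv2.cvtColor(s['color'],cv2.COLOR_BGR2HSV);m=cv2.inRange(h,(18,100,60),(35,255,255));z=m*0;z[190:260,150:270]=m[190:260,150:270]
c=cv2.convexHull(max(cv2.findContours(z,0,1)[0],key=cv2.contourArea));p=cv2.approxPolyDP(c,4,True)[:,0];print(p.tolist());print(np.array([onz(s,x,.194) for x in p]).round(4))"
```

```text
t 8.95 pos [ 0.504  -0.2117  0.3179] rpy [ 1.7997e+02 -1.0000e-02 -9.1400e+01] w 0.011548309948666052 g 24.997368156909943 F [ 0.55 -0.3  -2.06]
turn deg [ 0.03 -0.01  0.  ] shift cm [0.13 0.1  7.89]
[[248, 217], [243, 226], [186, 244], [177, 242], [168, 225], [236, 202]]
[[ 0.5267 -0.156   0.194 ]
 [ 0.5448 -0.1724  0.194 ]
 [ 0.5412 -0.2637  0.194 ]
 [ 0.5292 -0.2739  0.194 ]
 [ 0.4788 -0.2727  0.194 ]
 [ 0.4763 -0.1554  0.194 ]]
```

View pics/p3.png

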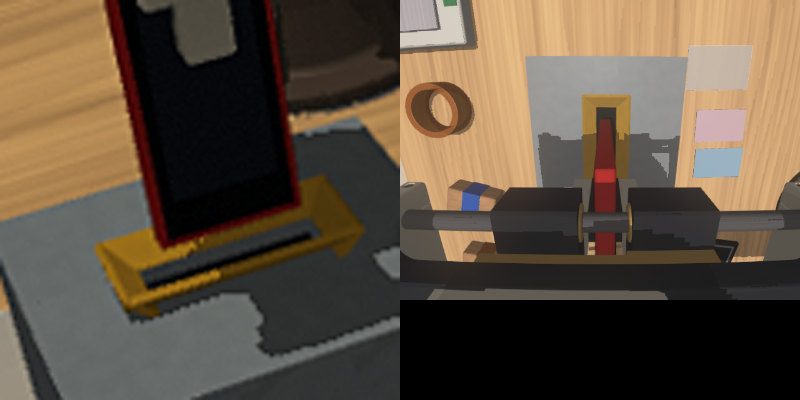

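The phone's bottom is over the funnel, and the wrist view puts it centred (605 against 583–631). Scene corners give the slot at (0.5028, -0.2145), matching the top view. I go in slowly.

Request:
servo_tool:
  targets:
    - {"angular":[0,0,0],"xyz":[0.15,0.1,0],"claw":0}
    - {"angular":[0,0,0],"xyz":[0,0,0.6],"claw":0}
    - {"angular":[0,0,0],"xyz":[0,0,0.6],"claw":0}
    - {"angular":[0,0,0],"xyz":[0,0,0.6],"claw":0}
    - {"angular":[0,0,0],"xyz":[0,0,0.6],"claw":0}
    - {"angular":[0,0,0],"xyz":[0,0,0.6],"claw":0}
    - {"angular":[0,0,0],"xyz":[0,0,0],"claw":0}

```text
t: 9.75
eef_pos: [0.5028, -0.213, 0.287]
ee_rot: [3.14, 0.0, -1.595]
force: [0.7, 0.8, -0.8]
width: 0.0124
gripper_force: 25.0
```

Request:
servo_tool:
  targets:
    - {"angular":[0,0,0],"xyz":[0,0,0.6],"claw":0}
    - {"angular":[0,0,0],"xyz":[0,0,0.6],"claw":0}
    - {"angular":[0,0,0],"xyz":[0,0,0.6],"claw":0}
    - {"angular":[0,0,0],"xyz":[0,0,0.6],"claw":0}
    - {"angular":[0,0,0],"xyz":[0,0,0.6],"claw":0}
    - {"angular":[0,0,0],"xyz":[0,0,0.6],"claw":0}
    - {"angular":[0,0,0],"xyz":[0,0,0.6],"claw":0}
    - {"angular":[0,0,0],"xyz":[0,0,0.6],"claw":0}
    - {"angular":[0,0,0],"xyz":[0,0,0.6],"claw":0}
    - {"angular":[0,0,0],"xyz":[0,0,0.6],"claw":0}
    - {"angular":[0,0,0],"xyz":[0,0,0],"claw":0}
    - {"angular":[0,0,0],"xyz":[0,0,0],"claw":0}

```text
t: 10.95
eef_pos: [0.503, -0.2131, 0.228]
ee_rot: [3.141, -0.0, -1.595]
force: [0.9, 0.8, -2.0]
width: 0.012
gripper_force: 25.0
```

Freely guided about 70 mm into the slot. Now I release.

Request:
servo_tool:
  targets:
    - {"angular":[0,0,0],"xyz":[0,0,0],"claw":5}
    - {"angular":[0,0,0],"xyz":[0,0,0],"claw":5}
    - {"angular":[0,0,0],"xyz":[0,0,0],"claw":5}
    - {"angular":[0,0,0],"xyz":[0,0,0],"claw":5}
    - {"angular":[0,0,0],"xyz":[0,0,0],"claw":5}
    - {"angular":[0,0,0],"xyz":[0,0,0],"claw":5}
    - {"angular":[0,0,0],"xyz":[0,0,0],"claw":5}
    - {"angular":[0,0,0],"xyz":[0,0,0],"claw":5}
    - {"angular":[0,0,0],"xyz":[0,0,-1],"claw":5}
    - {"angular":[0,0,0],"xyz":[0,0,-2],"claw":5}
    - {"angular":[0,0,0],"xyz":[0,0,-2],"claw":5}
    - {"angular":[0,0,0],"xyz":[0,0,-2],"claw":5}
    - {"angular":[0,0,0],"xyz":[0,0,-2],"claw":5}
    - {"angular":[0,0,0],"xyz":[0,0,-2],"claw":5}
    - {"angular":[0,0,0],"xyz":[0,0,-1],"claw":5}
    - {"angular":[0,0,0],"xyz":[0,0,0],"claw":5}

```text
t: 12.55
eef_pos: [0.5036, -0.2132, 0.3498]
ee_rot: [-3.139, -0.0, -1.595]
force: [-0.2, 0.0, -0.3]
width: 0.0499
gripper_force: 0.0
```

```bash
python3 -c "
from h import *
delta([.503,-.213,.35],-91.4)
a=grab('scene','s4')"
```

```text
t 12.55 pos [ 0.5036 -0.2132  0.3498] rpy [-1.7983e+02 -2.0000e-02 -9.1400e+01] w 0.04990412632701174 g 0.0 F [-0.17  0.01 -0.27]
turn deg [-0.17 -0.02 -0.  ] shift cm [-0.02  0.06 -0.02]
```

View pics/s4.png

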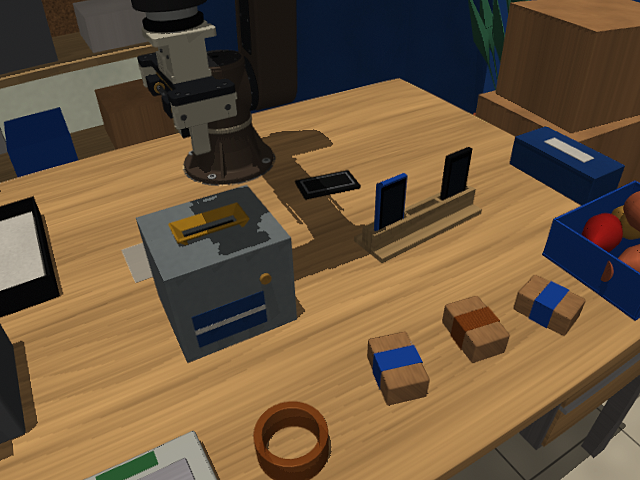

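The red phone is gone into the box: nothing shows in the slot at (209,225). Blue (392,200) and black (457,173) are still standing.

```bash
python3 -c "
from h import *
print(order.job_done())"
```

```text
the job is handed in; nothing more can be done
None
```

The red phone was guided about 70 mm into the slot and released, and the last picture shows nothing left in the slot and the blue and black phones still standing in the rack; I handed the job in at about 12.6 s, with no verdict returned.

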